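# Stand the fallen bench timer up and start it

### The job

The bench timer has been knocked flat on its back. Push on its upturned foot to tip the timer back up onto its foot about where it lies, without lifting it off the bench; then press the orange button on its top fully in to start it and let go. Leave the loupes, the watch movement and the jar where they stand.

Things in the scene. Friction and masses are not known exactly. Their poses are not given: they have to be found in the camera images.
- timer: Loose L-shaped bench timer, 0.3 to 0.65 kg: aluminium foot and black case with a green display. Its frame is that of the standing timer: z up, display facing -x, origin mid-width on the heel (lower rear edge). Case: x -28 to 0, y -55 to 55, z 14 to 95 mm, flat back at x = 0. At the start it lies on that back, display up, 28 mm high, z level and pointing away from the robot within 45 degrees.
- toe (a point): Mid-width of the foot's front edge, on its display side. Foot: plate 85 mm deep, 110 wide, 14 thick (timer frame x -85 to 0, z 0 to 14). At the start it stands up like a wall 85 mm high at the case's end nearest the robot, its underside facing the robot and its inner face (that of this point) facing out over the display.
- heel (a point): Middle of the heel edge (origin of timer), on the bench at all times. A level push of 1 to 4 N on the foot's inner face, well up it, towards the robot turns the timer about this edge, which grips the bench by friction; past about 35 degrees it falls onto its foot by itself.
- button_top (a point): Middle of the top face of the timer's orange round button, 24 mm across, standing 8 mm out of the top of the case; 103 mm above the bench when the timer stands, 14 mm in front of the case's back, mid-width.
- start (a joint): Travel of the orange button, in m: 0 out, 0.006 fully in (about 4 N); springs back.
- green_loupe: Bystander: green eyeglass loupe standing on its 38 mm flared rim, 36 mm high; origin at the middle of its underside, z up.
- black_loupe: Bystander: black loupe, same shape and origin.
- movement: Bystander: watch movement (30 mm disc) on a brass block 34 x 30 mm, 25 mm high in all; origin at the middle of its underside, z up.
- jar: Bystander: closed jar 48 mm across, 50 mm high; origin at the middle of its underside, z up.
Things that resemble listed ones, but are neither listed nor needed, are in the scene too. What is meant by the timer is not purple or red, and is the smaller of those in its own colour.

How it is judged:
By the outcome, as a careful person would: the job done as asked, in the order asked, and still so for the second after the job is handed in, with the robot touching nothing.
It also fails if it takes over 42 s, if anything falls off the work surface, if the arm or the gripper's body presses on something with over 40 N, if the wrist force passes 120 N, or if a joint passes its speed limit or range.

### The arm

A 6-joint arm with a two-finger parallel gripper is mounted at the origin on the work surface. World frame = base frame: x ahead of the robot, y to its left, z up, the work surface at z = 0. Lengths are in m, angles in rad, forces in N, time in s.
With the tool pointing down it reaches from about 0.375 to 0.975 m from the base axis. Payload 3.8 kg.
Tool frame: the origin (TCP) lies midway between the tips of the shut fingers; the grasp point (between the pads) lies 19 mm behind it; z points along the fingers, y is the line along which they close (so a half turn about z gives the same grasp; the last joint's range is limited). The gripper opens to 85 mm and grips with 20 to 120 N. Pads are 22 mm wide; open, the fingers measure 114 mm over their backs; the gripper's body (76 mm by 85 mm) begins 54 mm behind the grasp point. The pads swing forward as they close: fully open they stand 13 mm farther back than shut.
Start: joints at [1.249, 0.264, 1.604, -0, 1.274, -0.037], TCP at [0.19, 0.648, 0.201] pointing down, gripper open.
Joint ranges: [-2.63, 2.63], [-0.94, 2.18], [0.31, 2.57], [-1.31, 4.45], [0, 2.66], [-2.55, 2.55]. Speed limits (rad/s): [2.57, 2.57, 3.14, 3.14, 3.14, 3.14].

### API

Orientations are given as a rotation vector (axis times angle).
In Python, from workcell import sensors, viewer, job gives the robot as it stands.
- The arm moves only by the shell command python3 -m inch 'ROWS' [FORCE]. ROWS is JSON, one flat list of numbers, 7 for each row, row after row: the shift along the tool's x, y, z in mm, then the turn, a rotation vector about the tool's x, y, z in degrees, then the finger opening in mm, from 0 to 85.4. A call has exactly 8 rows; each row shifts and turns the commanded pose from where the row before left it, along the tool's axes as they then stand; what a row does not reach is not made up. A row lasts 1/10 s, in which the tool goes at most 50 mm and 8.59 degrees, less where a joint would pass 70% of its speed; a pose out of reach is approached as far as the arm can. A call is refused whole if a number of a shift passes 50 or a number of a turn 8.59, either way. A call with a gripper value outside its range is refused whole. The fingers move at their own pace and stop on an object; FORCE is the grip in N (left out, the last holds). Time passes only in rows, so rows that do not move let the fingers close, or fill a call up. It gives the time, the measured TCP pose, the force, the opening and the grip force at its end, in the units of the state.
- sensors.read_state(): the state, without advancing time (a new reading comes with each control period).
- viewer.read_camera(name): name is "scene" or "side" or "wrist"; returns the picture (400x640x3 uint8, red, green, blue); there is no depth.
- viewer.camera_params(name): a dict with "K" (3x3 intrinsics, pixels), "k1" (the pictures are not rectified: a ray, as slopes to the right and down, at radius r is drawn at 1 + k1 r^2 times it, then the intrinsics apply), "world_to_cam" (4x4, takes a point from world to camera coordinates). Camera axes: x right, y down, z forward; pixel columns grow to the right and rows downward; lengths in m; the calibration is good to about 2 mm. A picture is of the moment at which its call begins: read the wrist's pose just before it. camera_params takes no time and is no camera call; for the wrist camera it gives the pose at the moment of the call.
- job.finish_job(): hands the job in; it is judged then, once.
The state is a dict: "time": time; "q": joint angles; "joint_vel": joint speeds; "joint_torque": joint torques, N m; "tool_pos": TCP position; "tcp_rot": TCP orientation; "wrist_force": force on the tool from outside, world axes, zero at the start; "torque": the same for the moment, N m; "width": opening from 0.0 (shut) to 1.0 (fully open); "grip_force": force on a finger pad.
Only numpy, scipy, OpenCV 4.12 (cv2) and the standard library are available. Lean on these libraries where they do the work, as an engineer would, in place of code of your own. Each camera call takes 0.05 s, during which the arm holds its last target. There are 200 camera calls.

## Working session

There is one attempt and no reset: what is moved stays moved. The work goes in short steps, Python scripts to look and compute and a shell command to move; the robot and the scene stay as the last step left them, time stands still between calls to the robot, and variables do not carry over. Pictures are saved under pics/ and viewed, at most 10 in all, crops included, and the job is handed in when it is done.

```bash
mkdir -p pics; cat > h.py <<'E'
import numpy as np,cv2
from workcell import sensors,viewer,job
from scipy.spatial.transform import Rotation as R
def grab(n,f):
    P=viewer.camera_params(n); im=np.array(viewer.read_camera(n)); cv2.imwrite('pics/'+f,im[:,:,::-1]); np.savez('pics/'+f+'.npz',K=P['K'],k1=P['k1'],T=P['world_to_cam']); return im
def load(f):
    d=np.load('pics/'+f+'.npz'); return cv2.imread('pics/'+f),d['K'],float(d['k1']),d['T']
def ray(f,u,v,z):
    _,K,k1,T=load(f); x=cv2.undistortPoints(np.array([[[u,v]]],float),K,np.array([k1,0,0,0]))[0,0]
    Rm=T[:3,:3];c=-Rm.T@T[:3,3];d=Rm.T@np.array([x[0],x[1],1]); return c+d*(z-c[2])/d[2]
def proj(f,p):
    _,K,k1,T=load(f); return cv2.projectPoints(np.array([p],float),cv2.Rodrigues(T[:3,:3])[0],T[:3,3],K,np.array([k1,0,0,0]))[0][0,0]
E
python3 - <<'E'
from h import *
a=grab('scene','s1.png');b=grab('side','d1.png')
s=sensors.read_state();print(s)
for f in('s1.png','d1.png'):
    _,K,k,T=load(f);print(K[0,0],k,(-T[:3,:3].T@T[:3,3]).round(3),T[2,:3].round(2))
E
```

```text
{'time': 0.1, 'q': array([ 1.24910897e+00,  2.64693430e-01,  1.60526865e+00, -2.79755228e-06,
        1.27373412e+00, -3.68985040e-02]), 'joint_vel': array([ 0.00068944, -0.0012307 , -0.00269407, -0.00175655,  0.00152928,
       -0.00058683]), 'joint_torque': array([-3.37859490e-05, -5.16705465e+01, -3.68592417e+01, -9.61930141e-05,
        6.43259555e-03, -1.45937611e-05]), 'tool_pos': array([0.18940885, 0.6470987 , 0.19995924]), 'tcp_rot': array([-0.4457807 , -3.10942648,  0.00325164]), 'wrist_force': array([ 0.64463001, -0.14561656, -0.43549112]), 'torque': array([-0.03330339,  0.04065347,  0.01049242]), 'grip_force': 0.0, 'width': 1.0009900555869018}
386.5069262128328 -0.06879777422136103 [1.307 0.192 0.795] [-0.72 -0.14 -0.68]
401.63861148615746 0.005683556180286315 [ 0.47  -0.737  0.594] [ 0.06  0.83 -0.55]
```

View pics/s1.png

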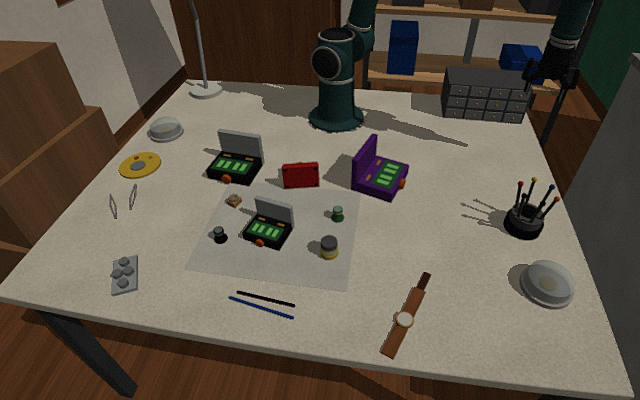

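View pics/d1.png

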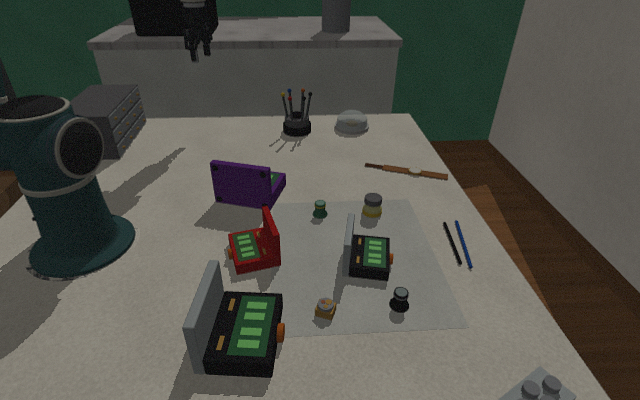

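The scene shows four timer-like things: black/grey at scene (235,160) (side (240,320)), black/grey on the mat at (267,225) (side (368,255)), red at (300,176) and purple at (380,172). Not purple or red, and the smaller of the two black ones, gives the one on the mat at (267,225). Next I'll check it in a crop. Around it: movement (234,201), black loupe (220,236), green loupe (338,214), jar (329,247).

```bash
python3 - <<'E'
from h import *
a=load('s1.png')[0][185:260,205:355];b=load('d1.png')[0][190:320,300:425]
a=cv2.resize(a,None,fx=5,fy=5,interpolation=2);b=cv2.resize(b,None,fx=3,fy=3,interpolation=2)
cv2.imwrite('pics/c1.png',a)
E
```

```text
(no output)
```

View pics/c1.png

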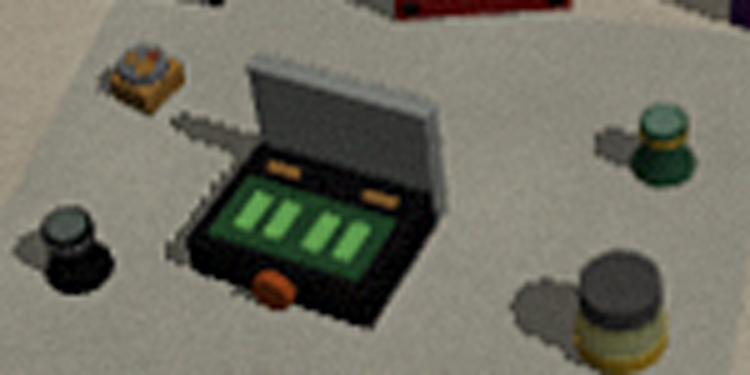

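The crop shows the small black timer lying display up. Its foot's inner top edge runs from crop (250,70) to (436,115), and its button is at (273,288). Next I'll turn these into positions.

```bash
python3 - <<'E'
from h import *
def c(x,y,z): 
    p=ray('s1.png',205+x/5-.4,185+y/5-.4,z);print((x,y,z),p.round(4));return p
L=c(250,70,.085);Rr=c(436,115,.085);print('width',np.linalg.norm(Rr-L))
l=c(190,240,.028);b=c(265,147,.028);r=c(440,207,.028);print('len',np.linalg.norm(l-b),np.linalg.norm(r-b))
bt=c(273,288,.014)
d=Rr-L;n=np.array([-d[1],d[0]]);print('axis yaw',np.degrees(np.arctan2(n[1],n[0])))
d=r-b;n=np.array([-d[1],d[0]]);print('axis yaw',np.degrees(np.arctan2(n[1],n[0])))
for nm,p in dict(mov=(147,85,.02),blk=(68,245,.015),grn=(663,150,.015),jar=(620,290,.04)).items(): print(nm);c(*p)
# big black one
A=ray('s1.png',222,131,.1);B=ray('s1.png',263,138,.1);print('other width',np.linalg.norm(A-B))
E
```

```text
(250, 70, 0.085) [ 0.5892 -0.1366  0.085 ]
(436, 115, 0.085) [ 0.6077 -0.0285  0.085 ]
width 0.10965515457985563
(190, 240, 0.028) [ 0.6652 -0.1549  0.028 ]
(265, 147, 0.028) [ 0.5913 -0.1355  0.028 ]
(440, 207, 0.028) [ 0.6207 -0.0276  0.028 ]
len 0.07635556522790606 0.11179028630914503
(273, 288, 0.014) [ 0.6793 -0.1061  0.014 ]
axis yaw 170.28682969752734
axis yaw 164.77554165019666
mov
(147, 85, 0.02) [ 0.5453 -0.2233  0.02  ]
blk
(68, 245, 0.015) [ 0.6685 -0.2261  0.015 ]
grn
(663, 150, 0.015) [0.5467 0.0835 0.015 ]
jar
(620, 290, 0.04) [0.6735 0.08   0.04  ]
other width 0.14900266024383338
```

```bash
python3 -m inch '[-34,-32,-4,0,0,0,0,-34,-32,-4,0,0,0,0,-34,-32,-4,0,0,0,0,-34,-32,-4,0,0,0,0,-34,-32,-4,0,0,0,0,-34,-32,-4,0,0,0,0,-34,-32,-4,0,0,0,0,-34,-32,-4,0,0,0,0]'; python3 -m inch '[-34,-32,-2,0,0,0,0,-34,-32,-2,0,0,0,0,-34,-32,-2,0,0,0,0,-34,-32,-2,0,0,0,0,-34,-32,-2,0,0,0,0,-34,-32,-2,0,0,0,0,-34,-32,-2,0,0,0,0,-34,-32,-2,0,0,0,0]'; python3 - <<'E'
from h import *
grab('wrist','w1.png');s=sensors.read_state();print(s['tool_pos'],R.from_rotvec(s['tcp_rot']).as_matrix().round(3),s['q'].round(2),s['time'])
E
```

```text
time: 0.9
tool_pos: [0.3791, 0.3238, 0.233]
tcp_rot: [-0.445, -3.11, 0.0]
wrist_force: [1.0, -0.1, -0.1]
width: 0.001
grip_force: 0.0
time: 1.7
tool_pos: [0.5682, 0.0017, 0.2488]
tcp_rot: [-0.446, -3.109, -0.0]
wrist_force: [1.4, 1.2, 0.5]
width: 0.001
grip_force: 0.0
[ 0.57172079 -0.00463075  0.2490186 ] [[-0.959  0.284  0.003]
 [ 0.284  0.959 -0.006]
 [-0.004 -0.005 -1.   ]] [-0.05  0.04  1.77 -0.01  1.33 -1.33] 1.75
```

View pics/w1.png

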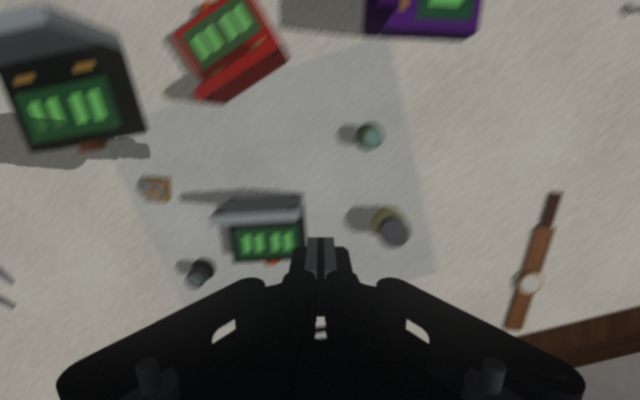

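The picture, slightly blurred by motion, shows the timer at about (265,230), nearly square to the tool. The jar is at (390,225), the loupes at (370,135) and (200,272), and the movement at (155,188). I'll take a still picture and crop it.

```bash
python3 - <<'E'
from h import *
a=grab('wrist','w2.png')[170:290,190:330];cv2.imwrite('pics/c2.png',cv2.resize(a,None,fx=5,fy=5,interpolation=2)[:,:,::-1])
E
```

```text
(no output)
```

View pics/c2.png

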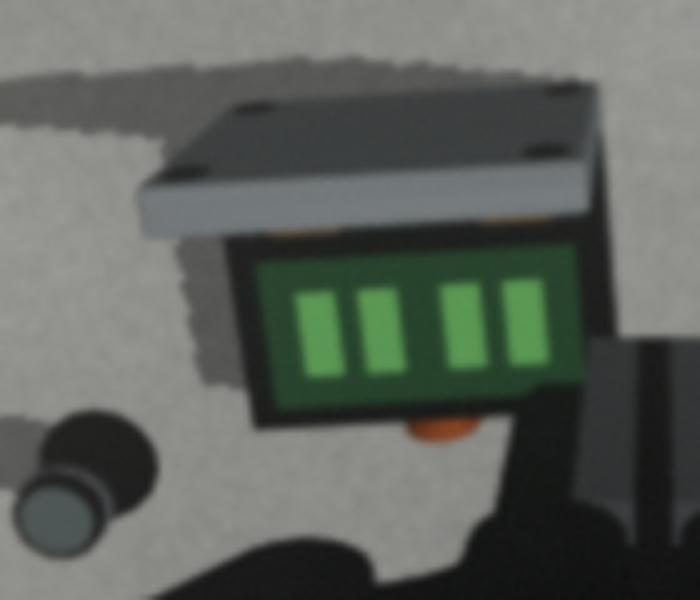

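The crop shows the foot's inner top edge from (145,237) to (587,212), its outer top edge from (143,188) to (590,160), and the heel edge on the bench from (237,103) to (598,85).

```bash
python3 - <<'E'
from h import *
s=sensors.read_state();M=R.from_rotvec(s['tcp_rot']).as_matrix();t=s['tool_pos']
def c(x,y,z): return ray('w2.png',190+x/5-.4,170+y/5-.4,z)
for a,b,z in [((145,237),(587,212),.085),((143,188),(590,160),.085),((237,103),(598,85),0),((258,428),(598,412),.028)]:
    p,q=c(*a,z),c(*b,z);d=q-p;print(((p+q)/2).round(4),np.linalg.norm(d).round(4),'yaw e',np.degrees(np.arctan2(-d[0],d[1])).round(1),'mid in tool mm',(M.T@((p+q)/2-t)*1e3).round(1))
print(t,np.degrees(np.arctan2(M[1,0],M[0,0])))
print('red',ray('s1.png',300,188,0),ray('s1.png',318,187,0))
E
```

```text
[ 0.5948 -0.0849  0.085 ] 0.1083 yaw e -13.0 mid in tool mm [-47.6 -72.6 163.9]
[ 0.5827 -0.0805  0.085 ] 0.1085 yaw e -12.7 mid in tool mm [-34.7 -71.8 163.9]
[ 0.5835 -0.082   0.    ] 0.1077 yaw e -13.5 mid in tool mm [-35.8 -72.9 248.9]
[ 0.6731 -0.105   0.028 ] 0.1013 yaw e -13.4 mid in tool mm [-128.3  -69.4  221. ]
[ 0.56989625 -0.00132916  0.24871123] 163.37839055626543
red [ 0.43513219 -0.04977843  0.        ] [0.42210587 0.00476047 0.        ]
```

```bash
python3 -m inch '[0,0,0,0,0,-3.4,0,-15,-15,0,0,0,0,0,-15,-15,0,0,0,0,0,-15,-15,0,0,0,0,0,-15,-15,0,0,0,0,0,-15,-15,0,0,0,0,0,0,0,30,0,0,0,0,0,0,30,0,0,0,0]'; python3 -m inch '[0,0,30,0,0,0,0,0,0,30,0,0,0,0,0,0,30,0,0,0,0,0,0,25,0,0,0,0,0,0,11,0,0,0,0,0,0,0,0,0,0,0,0,0,0,0,0,0,0,0,0,0,0,0,0,0]'; python3 - <<'E'
from h import *
s=sensors.read_state();M=R.from_rotvec(s['tcp_rot']).as_matrix();t=s['tool_pos'];e=np.radians(-13.2)
d=t-np.array([.584,-.081,0]);print('along e',d[0]*np.cos(e)+d[1]*np.sin(e),'side',-d[0]*np.sin(e)+d[1]*np.cos(e),t,np.degrees(np.arctan2(M[1,0],M[0,0])))
E
```

```text
time: 2.6
tool_pos: [0.6263, -0.0882, 0.1898]
tcp_rot: [0.355, 3.118, -0.0]
wrist_force: [-0.8, 0.7, -0.1]
width: 0.001
grip_force: 0.0
time: 3.4
tool_pos: [0.626, -0.0868, 0.0653]
tcp_rot: [0.353, 3.118, -0.0]
wrist_force: [-0.8, 0.6, -1.0]
width: 0.001
grip_force: 0.0
along e 0.04219644692869674 side 0.003981047143866222 [ 0.62599065 -0.08675973  0.06525078] 167.0751573533415
```

```bash
python3 -m inch '[7,-2,0,0,0,0,0,7,-2,0,0,0,0,0,5,0,0,0,0,0,0,5,0,0,0,0,0,0,5,0,0,0,0,0,0,5,0,0,0,0,0,0,5,0,0,0,0,0,4,0,0,0,0,0,0]'; python3 - <<'E'
from h import *
grab('side','d2.png')
a=load('d2.png')[0][150:330,220:460];b=grab('scene','s2.png')[150:270,190:360,::-1]
cv2.imwrite('pics/c3.png',np.vstack([cv2.resize(a,(480,360)),cv2.resize(b,(480,240))]))
E
```

```text
schema error: expected a multiple of 7 numbers
```

View pics/c3.png

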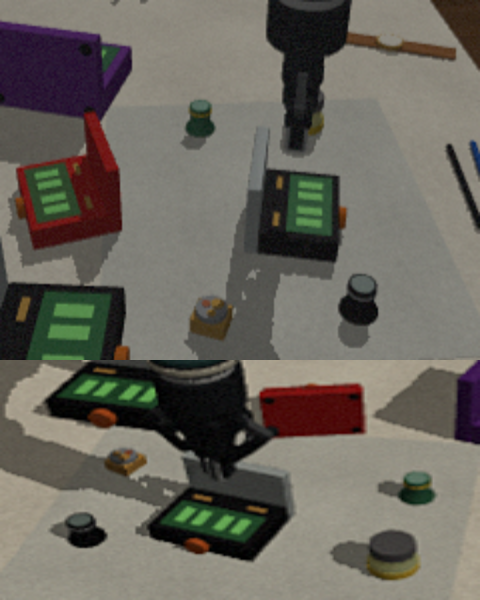

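That call was refused because a number was missing, so nothing moved. The picture shows the timer still flat and the shut fingers standing over the display in front of the foot's inner face. Next I'll check where they sit across the width.

```bash
python3 - <<'E'
from h import *
t=sensors.read_state()['tool_pos']
for f,o,k in(('d2.png',(220,150),(2,2)),('s2.png',(190,150),(480/170,2))):
    for p in (t,[.597,-.084,.085],[.584,-.081,0]): print(f,((proj(f,p)-o)*k).round(0))
E
python3 -m inch '[7,-2,0,0,0,0,0,7,-2,0,0,0,0,0,5,0,0,0,0,0,0,5,0,0,0,0,0,0,5,0,0,0,0,0,0,5,0,0,0,0,0,0,5,0,0,0,0,0,0,4,0,0,0,0,0,0]'
```

```text
d2.png [293. 169.]
d2.png [266. 154.]
d2.png [250. 214.]
s2.png [225. 131.]
s2.png [233. 105.]
s2.png [249. 142.]
time: 4.3
tool_pos: [0.5809, -0.0804, 0.0631]
tcp_rot: [-0.353, -3.122, -0.0]
wrist_force: [-0.1, -0.0, -0.2]
width: -0.003
grip_force: 0.0
```

```bash
python3 - <<'E'
from h import *
a=grab('side','d3.png')[150:330,220:460,::-1]
cv2.imwrite('pics/c4.png',np.vstack([cv2.resize(a,(720,540))]))
s=sensors.read_state();print(s['tool_pos'],s['wrist_force'])
E
```

```text
[ 0.58028222 -0.08025949  0.06301759] [-0.49843385  0.33135638 -0.63200137]
```

View pics/c4.png

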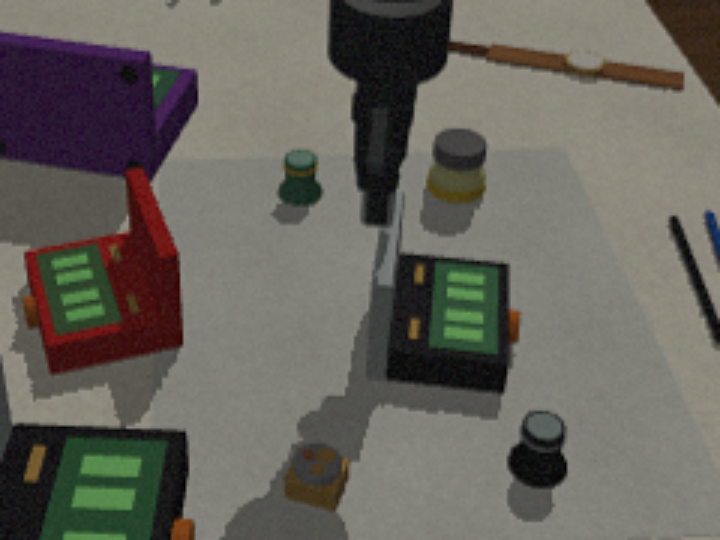

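The timer is unmoved. The fingertip at (375,222) seems to have passed over the foot's upper edge. Next I'll triangulate the tip against its reported height.

```bash
python3 - <<'E'
from h import *
def tri(A,B):
    def n(f,u,v):
        _,K,k,T=load(f);return T[:3],cv2.undistortPoints(np.array([[[u,v]]],float),K,np.array([k,0,0,0]))[0,0]
    a,x=n(*A);b,y=n(*B);X=cv2.triangulatePoints(a,b,x.reshape(2,1),y.reshape(2,1));return (X[:3]/X[3]).ravel()
print('tip',tri(('d2.png',368.5,224),('s2.png',268.6,208)))
for z in(.063,.075,.085,.095): print(z,((proj('d3.png',[.580,-.080,z])-[220,150])*3).round(0))
for p in ([.5966,-.0839,.085],[.609,-.0303,.085],[.584,-.1375,.085]): print(((proj('d3.png',p)-[220,150])*3).round(0))
# foot top, big one check
grab('scene','s3.png')
a=load('s3.png')[0][150:270,190:360];cv2.imwrite('pics/c5.png',cv2.resize(a,None,fx=4.5,fy=4.5,interpolation=2))
E
```

```text
tip [ 0.6273853  -0.08587502  0.0931052 ]
0.063 [373. 253.]
0.075 [374. 239.]
0.085 [374. 228.]
0.095 [375. 216.]
[399. 230.]
[405. 185.]
[392. 281.]
```

View pics/c5.png

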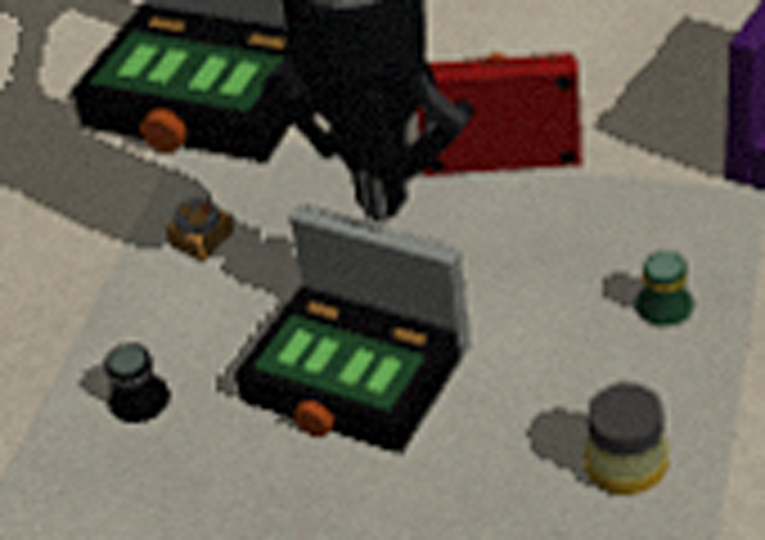

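The fingers did pass over the foot. Triangulation puts the tip about 27 mm higher than the reported z, while x and y agree. I'll back off over the top and come down lower.

```bash
python3 -m inch '[0,0,-20,0,0,0,0,-23,0,0,0,0,0,0,-25,0,0,0,0,0,0,0,0,15,0,0,0,0,0,0,15,0,0,0,0,0,0,12,0,0,0,0,0,0,8,0,0,0,0,0,0,0,0,0,0,0]'; python3 - <<'E'
from h import *
a=grab('side','d4.png')[150:330,220:460,::-1];b=grab('scene','s4.png')[150:270,190:360,::-1]
cv2.imwrite('pics/c6.png',np.hstack([cv2.resize(a,None,fx=1.67,fy=3*.8),cv2.resize(b,None,fx=2.3,fy=3.6)[:432]]))
E
```

```text
time: 5.2
tool_pos: [0.6256, -0.0908, 0.0306]
tcp_rot: [-0.353, -3.117, -0.001]
wrist_force: [-0.3, -0.0, -0.0]
width: 0.001
grip_force: 0.0
```

View pics/c6.png

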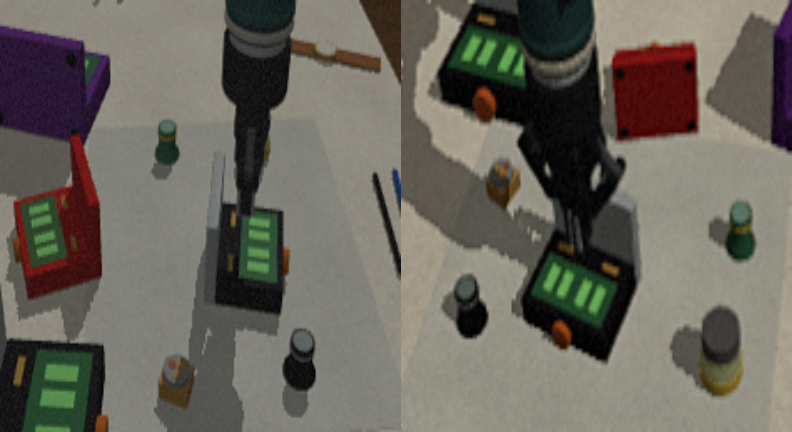

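The fingers now reach well below the foot's upper edge, tip at side crop (248,210), just over the display in front of the inner face. Now the push.

```bash
python3 -m inch '[7,0,0,0,0,0,0,7,0,0,0,0,0,0,5,0,0,0,0,0,0,5,0,0,0,0,0,0,5,0,0,0,0,0,0,5,0,0,0,0,0,0,5,0,0,0,0,0,0,4,0,0,0,0,0,0]'; python3 -m inch '[5,0,0,0,0,0,0,5,0,0,0,0,0,0,5,0,0,0,0,0,0,5,0,0,0,0,0,0,5,0,0,0,0,0,0,5,0,0,0,0,0,0,5,0,0,0,0,0,0,5,0,0,0,0,0,0]';  python3 - <<'E'
from h import *
a=grab('side','d5.png')[150:330,220:460,::-1];b=grab('scene','s5.png')[150:270,190:360,::-1]
cv2.imwrite('pics/c7.png',np.hstack([cv2.resize(a,None,fx=1.67,fy=3*.8),cv2.resize(b,None,fx=2.3,fy=3.6)[:432]]))
E
```

```text
time: 6.1
tool_pos: [0.5855, -0.0815, 0.033]
tcp_rot: [-0.353, -3.121, -0.0]
wrist_force: [0.7, -0.1, 0.9]
width: -0.003
grip_force: 0.4
time: 6.9
tool_pos: [0.5455, -0.0724, 0.0323]
tcp_rot: [-0.353, -3.119, -0.0]
wrist_force: [-1.3, 0.2, -0.6]
width: -0.003
grip_force: 0.3
```

View pics/c7.png

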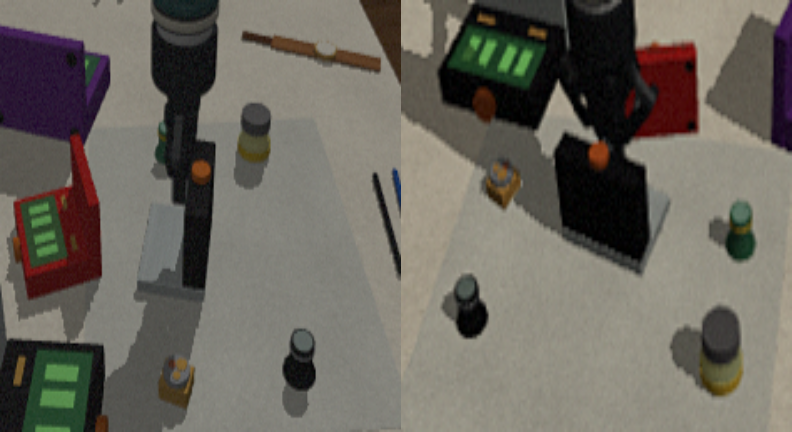

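The timer is up on its foot, with the button on top at side crop (201,172) and the bystanders in place. The fingers stand just in front of the display. I'll back off towards the robot, rise, and triangulate the button by its orange colour.

```bash
python3 -m inch '[6,0,0,0,0,0,0,6,0,0,0,0,0,0,6,0,0,0,0,0,0,0,0,-25,0,0,0,0,0,0,-40,0,0,0,0,0,0,-40,0,0,0,0,0,0,0,0,0,0,0,0,0,0,0,0,0,0]'; cat > b.py <<'E'
from h import *
import sys
n=sys.argv[1]
def pix(f,box):
    im=load(f)[0];x0,y0,x1,y1=box;h=cv2.cvtColor(im[y0:y1,x0:x1],cv2.COLOR_BGR2HSV)
    m=cv2.inRange(h,(3,170,90),(16,255,255));k,l,s,c=cv2.connectedComponentsWithStats(m)
    for i in range(1,k):
        if s[i,4]>12: print(f,s[i]+[x0,y0,0,0,0],(c[i]+[x0,y0]).round(1))
grab('side','d'+n+'.png');grab('scene','s'+n+'.png')
pix('d'+n+'.png',(300,190,400,300));pix('s'+n+'.png',(240,165,310,260))
s=sensors.read_state();print(s['tool_pos'],s['time'])
for f in('d'+n+'.png','s'+n+'.png'):print('expected',f,proj(f,[.570,-.078,.100]))
E
python3 b.py 6
```

```text
time: 7.8
tool_pos: [0.5311, -0.069, 0.1401]
tcp_rot: [0.353, 3.117, -0.0]
wrist_force: [-0.8, 0.5, -0.1]
width: 0.004
grip_force: 0.0
d6.png [335 217  11   7  59] [339.8 220.1]
s6.png [272 190   8   6  40] [275.6 192.4]
[ 0.52882484 -0.06855706  0.13724607] 7.9
expected d6.png [340.16481407 219.70817831]
expected s6.png [276.7439766  191.97716013]
```

The button is where a standing timer should have it, so next I'll move over it and come down.

```bash
python3 -m inch '[-14,-1,0,0,0,0,0,-14,-1,0,0,0,0,0,-14,0,0,0,0,0,0,0,0,0,0,0,0,0,0,0,20,0,0,0,0,0,0,20,0,0,0,0,0,0,10,0,0,0,0,0,0,0,0,0,0,0]'; python3 b.py 7
```

```text
time: 8.7
tool_pos: [0.5685, -0.0797, 0.0859]
tcp_rot: [-0.353, -3.117, -0.0]
wrist_force: [-0.7, -0.4, 0.6]
width: 0.001
grip_force: 0.0
d7.png [335 217  11   6  45] [340.  219.5]
s7.png [272 190   8   6  37] [275.9 192.5]
[ 0.57040211 -0.08009276  0.08834113] 8.8
expected d7.png [340.16481407 219.70817831]
expected s7.png [276.7439766  191.97716013]
```

```bash
python3 -m inch '[0,0,2,0,0,0,0,0,0,2,0,0,0,0,0,0,2,0,0,0,0,0,0,2,0,0,0,0,0,0,2,0,0,0,0,0,0,2,0,0,0,0,0,0,0,0,0,0,0,0,0,0,0,0,0,0]'; python3 -c "
from h import *
print(sensors.read_state()['wrist_force'])"
```

```text
time: 9.6
tool_pos: [0.5701, -0.08, 0.076]
tcp_rot: [-0.353, -3.121, -0.0]
wrist_force: [0.4, -0.4, 0.2]
width: 0.002
grip_force: 0.0
[ 0.405512   -0.3650627   0.20063225]
```

```bash
python3 -m inch '[0,0,1,0,0,0,0,0,0,1,0,0,0,0,0,0,1,0,0,0,0,0,0,0,0,0,0,0,0,0,0,0,0,0,0,0,0,0,0,0,0,0,0,0,0,0,0,0,0,0,0,0,0,0,0,0]'
```

```text
time: 10.4
tool_pos: [0.5702, -0.0801, 0.0732]
tcp_rot: [-0.353, -3.122, 0.0]
wrist_force: [0.5, 0.0, 0.3]
width: -0.001
grip_force: 0.0
```

```bash
python3 -m inch '[0,0,1,0,0,0,0,0,0,1,0,0,0,0,0,0,1,0,0,0,0,0,0,0,0,0,0,0,0,0,0,0,0,0,0,0,0,0,0,0,0,0,0,0,0,0,0,0,0,0,0,0,0,0,0,0]'; python3 b.py 8
```

```text
time: 11.2
tool_pos: [0.5704, -0.0801, 0.0703]
tcp_rot: [0.353, 3.121, -0.0]
wrist_force: [-0.6, 0.9, 2.9]
width: -0.003
grip_force: 1.1
[ 0.57037934 -0.08009307  0.07027167] 11.3
expected d8.png [340.16481407 219.70817831]
expected s8.png [276.7439766  191.97716013]
```

```bash
python3 -m inch '[0,0,1,0,0,0,0,0,0,1,0,0,0,0,0,0,1,0,0,0,0,0,0,0,0,0,0,0,0,0,0,0,0,0,0,0,0,0,0,0,0,0,0,0,0,0,0,0,0,0,0,0,0,0,0,0]'
```

```text
time: 12.1
tool_pos: [0.5704, -0.0801, 0.0673]
tcp_rot: [0.353, 3.121, -0.0]
wrist_force: [-0.1, 0.5, 3.3]
width: -0.002
grip_force: 1.9
```

```bash
python3 -m inch '[0,0,1,0,0,0,0,0,0,0,0,0,0,0,0,0,0,0,0,0,0,0,0,0,0,0,0,0,0,0,0,0,0,0,0,0,0,0,0,0,0,0,0,0,0,0,0,0,0,0,0,0,0,0,0,0]'
```

```text
time: 12.9
tool_pos: [0.5704, -0.0801, 0.0669]
tcp_rot: [0.353, 3.121, -0.0]
wrist_force: [-1.8, 1.3, 7.7]
width: 0.008
grip_force: 3.7
```

The tool has stalled (0.4 mm moved of 1 mm asked) and the force has jumped, so the button is bottoming out. One more millimetre, then let go.

```bash
python3 -m inch '[0,0,1,0,0,0,0,0,0,0,0,0,0,0,0,0,0,0,0,0,0,0,0,0,0,0,0,0,0,0,0,0,0,0,0,0,0,0,0,0,0,0,0,0,0,0,0,0,0,0,0,0,0,0,0,0]';  python3 -m inch '[0,0,-5,0,0,0,0,0,0,-5,0,0,0,0,0,0,-10,0,0,0,0,0,0,-20,0,0,0,0,0,0,-40,0,0,0,0,0,0,-40,0,0,0,0,0,0,0,0,0,0,0,0,0,0,0,0,0,0]'; python3 b.py 9; python3 - <<'E'
from h import *
for f in('d','s'):
    d=cv2.absdiff(cv2.blur(load(f+'1.png')[0],(5,5)),cv2.blur(load(f+'9.png')[0],(5,5))).max(2)
    for n,p in dict(mov=(.545,-.223,.012),blk=(.668,-.226,.018),grn=(.547,.083,.018),jar=(.673,.08,.025)).items():
        u,v=proj(f+'1.png',p).astype(int);print(f,n,(d[v-12:v+12,u-12:u+12]>30).mean().round(2))
E
```

```text
time: 13.7
tool_pos: [0.5707, -0.0802, 0.0668]
tcp_rot: [0.353, 3.121, -0.0]
wrist_force: [-4.0, 1.0, 11.9]
width: -0.001
grip_force: 5.8
time: 14.5
tool_pos: [0.571, -0.0802, 0.1868]
tcp_rot: [0.353, 3.119, -0.0]
wrist_force: [-0.3, 0.1, -0.2]
width: -0.001
grip_force: 0.0
d9.png [335 217  11   7  58] [339.8 220.1]
s9.png [272 190   8   6  41] [275.7 192.3]
[ 0.56905599 -0.07984866  0.18379154] 14.6
expected d9.png [340.16481407 219.70817831]
expected s9.png [276.7439766  191.97716013]
d mov 0.18
d blk 0.0
d grn 0.0
d jar 0.0
s mov 0.16
s blk 0.0
s grn 0.0
s jar 0.0
```

The button was pressed fully in (tool stalled at 12 N) and has sprung back. The timer stands and the bystanders are unmoved; the difference near the movement is probably the arm's shadow, as the pictures showed it in the same place before and after.

```bash
python3 -c "
from workcell import job
print(job.finish_job())"
```

```text
the job is handed in; nothing more can be done
None
```

The small black timer is back up on its foot, its orange button was pressed fully in and let go, the bystanders look unmoved, and the job was handed in at about 15 s.

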